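Tip the frozen portions into the tub

ROBOT

A 6-joint arm with a two-finger parallel gripper is mounted at the origin on the work surface. World frame = base frame: x ahead of the robot, y to its left, z up, the work surface at z = 0. Lengths are in m, angles in rad, forces in N, time in s.
With the tool pointing down it reaches from about 0.4 to 0.925 m from the base axis. Payload 3.4 kg.
Tool frame: the origin (TCP) lies midway between the tips of the shut fingers; the grasp point (between the pads) lies 19 mm behind it; z points along the fingers, y is the direction in which the jaws open and shut (so a half turn about z gives the same grasp; the last joint's range is limited). The gripper opens to 85 mm and grips with 20 to 120 N. Pads are 22 mm wide; open, the fingers measure 114 mm over their backs; the gripper's body (76 mm by 85 mm) begins 54 mm behind the grasp point. The pads swing forward as they close: fully open they stand 13 mm farther back than shut.
Start: joints at [-1.238, 0.307, 1.506, -0, 1.328, -0.073], TCP at [0.227, -0.528, 0.231] pointing down, gripper open.
Joint ranges: [-3.12, 3.12], [-1.05, 2.28], [0.14, 2.33], [-1.42, 4.57], [0.1, 2.73], [-2.68, 2.68]. Speed limits (rad/s): [2.57, 2.57, 3.14, 3.14, 3.14, 3.14].

INTERFACE

Orientations are given as a unit quaternion [x, y, z, w].
In Python, from plant import monitor, viewer, manip gives the robot as it stands.
- The arm moves only by the shell command python3 -m inch 'ROWS' [OPENING] [FORCE]. ROWS is JSON, a list of rows, each an object of numbers: "dx", "dy", "dz": the shift along the tool's x, y, z in units of 25 mm (1.0 is 25 mm); "turn": the turn about the tool's z in units of 6 degrees (1.0 is 6 degrees). In form: [{"dx": .., "dy": .., "dz": .., "turn": ..}, ...]. A call has 1 to 20 rows; each row shifts and turns the commanded pose from where the row before left it, along the tool's axes as they then stand; what a row does not reach is not made up. A row lasts 1/12 s, in which the tool goes at most 41.7 mm and 7.16 degrees, less where a joint would pass 70% of its speed; a pose out of reach is approached as far as the arm can. A call is refused whole if a number of a shift passes 1 or a number of a turn 1, either way. A call with a gripper value outside its range is refused whole. OPENING is the gripper's target within -1 to 1 (fully open at 1, half-way at 0, shut at -1), set as the call begins (- or left out, the last holds). The fingers move at their own pace and stop on an object; FORCE is the grip in N (left out, the last holds). Time passes only in rows, so rows that do not move let the fingers close. It gives the time, the measured TCP pose, the force and the opening at its end, in the units of the state.
- monitor.read_state(): the state, without advancing time (a new reading comes with each control period).
- viewer.get_image(name): name is "scene" or "top" or "wrist"; returns a dict with "color" (480x640x3 uint8, blue, green, red), "mtx" (3x3 intrinsics, pixels), "D" ([k1, k2, p1, p2, k3] as OpenCV has them; the pictures are not rectified), "extrinsics" (4x4, takes a point from world to camera coordinates). Camera axes: x right, y down, z forward; pixel columns grow to the right and rows downward; lengths in m; the calibration is good to about 2 mm. A picture is of the moment at which its call begins. There is no depth.
- manip.finish_job(): hands the job in, once; it reports no verdict.
The state is a dict: "t": time; "q": joint angles; "dq": joint speeds; "joint_torque": joint torques, N m; "eef_pos": TCP position; "eef_rot": TCP orientation; "ft_force": force on the tool from outside, world axes, zero at the start; "torque": the same for the moment, N m; "finger_gap": finger opening in m.
Only numpy, scipy, OpenCV 4.12 (cv2) and the standard library are available. Lean on these libraries where they do the work, as an engineer would, in place of code of your own. Each camera call takes 0.05 s, during which the arm holds its last target.

TASK

Push the empty tub along the bench until it rests against the fence, under the spout of the tipping pan; then pry the pan up by the lug at its back corner so that all four frozen pucks slide out through the corner notch into the tub. Lower the pan gently back to level (do not let it drop) and let go. Do not touch the pucks, do not lift or tip the tub, spill nothing, and leave the other things on the bench alone.

Things in the scene. Friction and masses are not known exactly. Their poses are not given: they have to be found in the camera images.
- stand: Dark steel stand fixed to the bench, carrying the pan. Origin on the bench under the level pan's centre; x level, the pouring direction (from lug to spout), y to the left of that, z up. Base plate 8 mm high, x -91 to +77, y +-59. Two cheeks at x = 70, y = +-53, up to z = 120, hold the hinge; a post 30 x 50 mm at x = -55 carries the level pan from below.
- dock (a point): Where the tub's underside centre belongs: stand x = 165, y = 0, on the bench (x from 142 to 188 will do). The fence is an upright strip 32 mm high along the stand's x, from x = 78 to 228, its face at y = +60, looking to -y: the tub slides in +y along the bench, clear of the base plate, until its side meets the fence. It is then at y = 0 if it stands square.
- hinge (a point): The pan's hinge: a level axis along the stand's y, at stand x = 70, z = 108 mm. Axes as the stand's. The pan is a bright aluminium tray 150 mm square, set cornerwise (diagonals along the stand's x and y), floor 3 mm thick, underside at z = 110 when level, walls up to z = 135. Its +x corner is cut to a notch 72 mm wide that leads into a spout with low sides.
- pan (a joint): Tilt of the pan, rad: 0 level (resting on its post), grows as the lug rises and the spout dips, hard stop at 0.8. The pan weighs about 0.45 kg, swings freely without spring and falls back if let go. The pucks start to slide at some 0.12 to 0.22 rad and clear the notch by 0.3 to 0.55 (friction varies); a straggler needs a steeper tilt or some rocking.
- lug (a point): Middle of the lower edge of the lug's free end: a flat plate 50 mm wide (along y), 4 mm thick, sticking out 38 mm from the pan's back corner; at stand x = -144, y = 0, z = 110 mm when level. Open below down to the bench (base plate ends 53 mm short of it, post 74 mm). Too flat to pinch from above: reach under it with tilted fingers pointing down and towards the spout. Moves with the pan.
- spout (a point): Middle of the spout's end, on its floor: stand x = 120, y = 0, z = 112 mm when level (1 mm below the pan floor); it dips about 35 mm at full tilt.
- tub: Empty white open tub 120 x 120 x 45 mm high outside, walls 3 mm, about 0.16 kg, loose on the bench. Origin at the centre of its underside; x and y square to its sides, z up. It starts beside the dock, on the fence's open (-y) side.
- puck0: Frozen green spinach puck, 22 mm across, 16 mm high, 10 g, origin at the centre of one flat face; one of four alike, lying in the pan at the start.
- puck1: Another puck, the same.
- puck2: Another puck, the same.
- puck3: Another puck, the same.
- sealed_tubs: Bystander: stack of three sealed round green tubs, 103 mm across, 89 mm high; origin under its centre.
- labeller: Bystander: black hand labelling tool, head 85 x 50 mm and 70 mm high, a 30 mm thick handle to its -x (205 mm long in all); origin on the bench near the head's rear.
- sleeves: Bystander: flat pile of pale card sleeves, about 140 x 140 x 12 mm; origin under its centre.

How it is judged:
By the outcome, as a careful person would: the job done as asked, in the order asked, and still so for the second after the job is handed in, with the robot touching nothing.
It also fails if it takes over 54 s, if anything falls off the work surface, if the arm or the gripper's body presses on something with over 40 N, if the wrist force passes 120 N, or if a joint passes its speed limit or range.

## Working session

There is one attempt and no reset: what is moved stays moved. The work goes in short steps, Python scripts to look and compute and a shell command to move; the robot and the scene stay as the last step left them, time stands still between calls to the robot, and variables do not carry over. Pictures are saved under pics/ and viewed, and the job is handed in when it is done.

```bash
ls -la; mkdir -p pics
python3 - <<'E'
from plant import monitor, viewer, manip
import cv2
s=monitor.read_state(); print(s)
for n in ["scene","top","wrist"]:
    d=viewer.get_image(n); cv2.imwrite(f"pics/{n}0.png",d["color"]); print(n,d["mtx"].round(1).tolist(),d["D"],d["extrinsics"].round(3).tolist())
E
```

```text
total 12
drwxr-xr-x  3 agent agent 4096 Dec  7 15:57 .
drwxr-xr-x 23 root  root  4096 Dec  7 15:57 ..
drwxr-xr-x  2 agent agent 4096 Dec  7 15:57 pics
{'t': 0.0, 'q': array([-1.23848166e+00,  3.07586246e-01,  1.50767302e+00,  4.93889146e-05,
        1.32842337e+00, -7.35110616e-02]), 'dq': array([-0.00045548, -0.00188402, -0.00135621,  0.00018531,  0.00046442,
        0.0003705 ]), 'joint_torque': array([ 8.82288132e-04, -4.57552993e+01, -2.51918542e+01, -1.67300536e-04,
        1.33496651e-02,  3.98137843e-05]), 'eef_pos': array([ 0.22675448, -0.5276335 ,  0.23037361]), 'eef_rot': array([ 9.79484389e-01,  2.01517344e-01, -1.11080421e-04, -1.03934563e-03]), 'ft_force': array([ 1.34045428,  0.67688144, -0.19421889]), 'torque': array([ 0.03370058, -0.05661842, -0.00803473]), 'finger_gap': 0.0854330032673092}
scene [[580.5, 0.0, 313.4], [0.0, 580.5, 236.9], [0.0, 0.0, 1.0]] [0.04208297 0.         0.         0.         0.        ] [[-0.134, 0.991, -0.019, 0.08], [0.689, 0.079, -0.72, -0.356], [-0.712, -0.11, -0.693, 1.764], [0.0, 0.0, 0.0, 1.0]]
top [[511.2, 0.0, 329.7], [0.0, 511.2, 232.3], [0.0, 0.0, 1.0]] [-0.1063049  0.         0.         0.         0.       ] [[0.022, -1.0, -0.005, -0.001], [-0.999, -0.022, -0.039, 0.582], [0.039, 0.006, -0.999, 1.294], [0.0, 0.0, 0.0, 1.0]]
wrist [[357.1, 0.0, 316.9], [0.0, 357.1, 243.5], [0.0, 0.0, 1.0]] [0.00248421 0.         0.         0.         0.        ] [[0.394, -0.919, -0.002, -0.574], [-0.882, -0.379, 0.282, -0.038], [-0.259, -0.11, -0.96, 0.38], [0.0, 0.0, 0.0, 1.0]]
```

View pics/scene0.png

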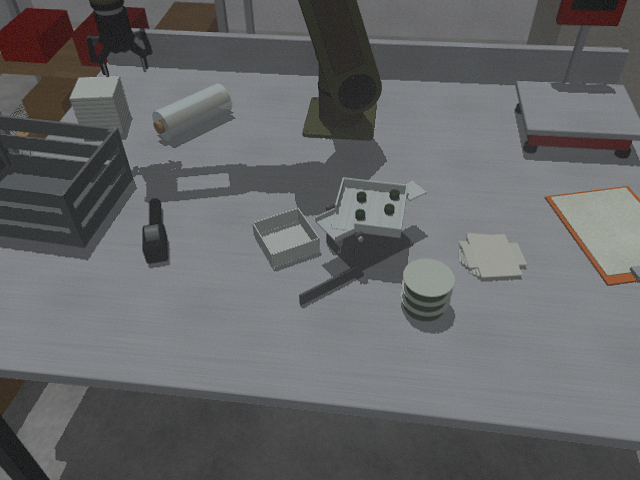

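View pics/top0.png

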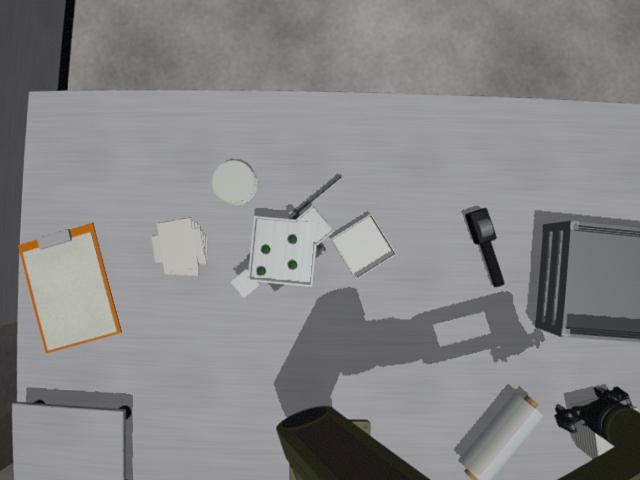

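View pics/wrist0.png

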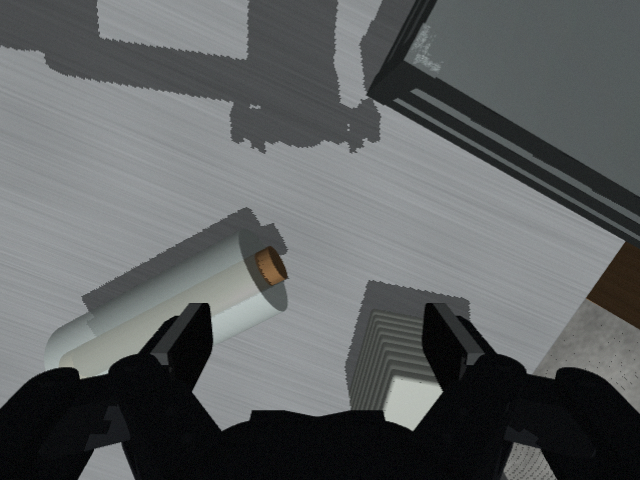

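```bash
cat > h.py <<'E'
import numpy as np, cv2
from plant import monitor, viewer, manip
def ray(d,uv):
    uv=np.array(uv,float).reshape(-1,1,2)
    n=cv2.undistortPoints(uv,d["mtx"],d["D"]).reshape(-1,2)
    R=d["extrinsics"][:3,:3];t=d["extrinsics"][:3,3]
    return -R.T@t, np.c_[n,np.ones(len(n))]@R
def onz(d,uv,z):
    c,v=ray(d,uv); s=(z-c[2])/v[:,2]; return c+v*s[:,None]
def proj(d,P):
    R=d["extrinsics"][:3,:3];t=d["extrinsics"][:3,3]
    return cv2.projectPoints(np.array(P,float).reshape(-1,3),cv2.Rodrigues(R)[0],t,d["mtx"],d["D"])[0].reshape(-1,2)
def crop(d,x0,y0,x1,y1,k,name):
    cv2.imwrite("pics/"+name,cv2.resize(d["color"][y0:y1,x0:x1],None,fx=k,fy=k,interpolation=cv2.INTER_CUBIC))
E
python3 - <<'E'
from h import *
d=viewer.get_image("top"); crop(d,210,150,410,300,4,"topc.png")
d=viewer.get_image("scene"); crop(d,240,165,440,315,4,"scenec.png")
E
```

```text
(no output)
```

View pics/topc.png

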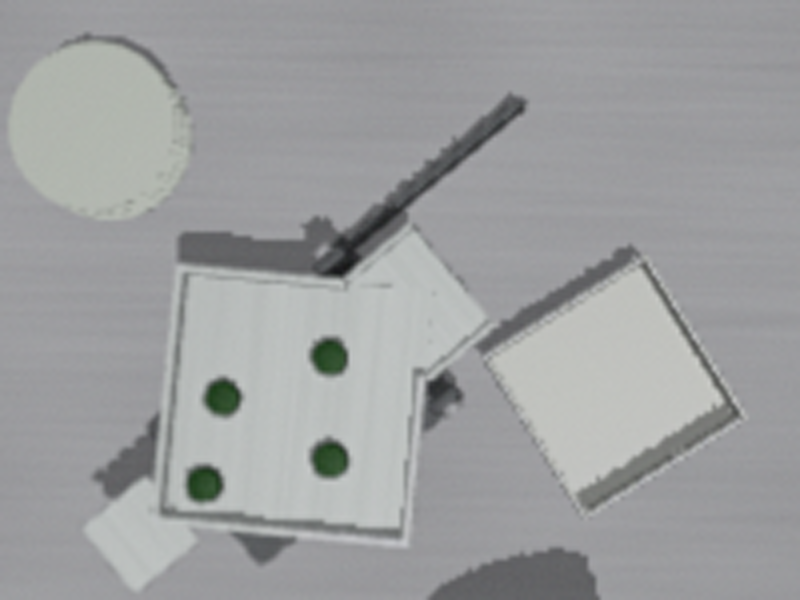

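View pics/scenec.png

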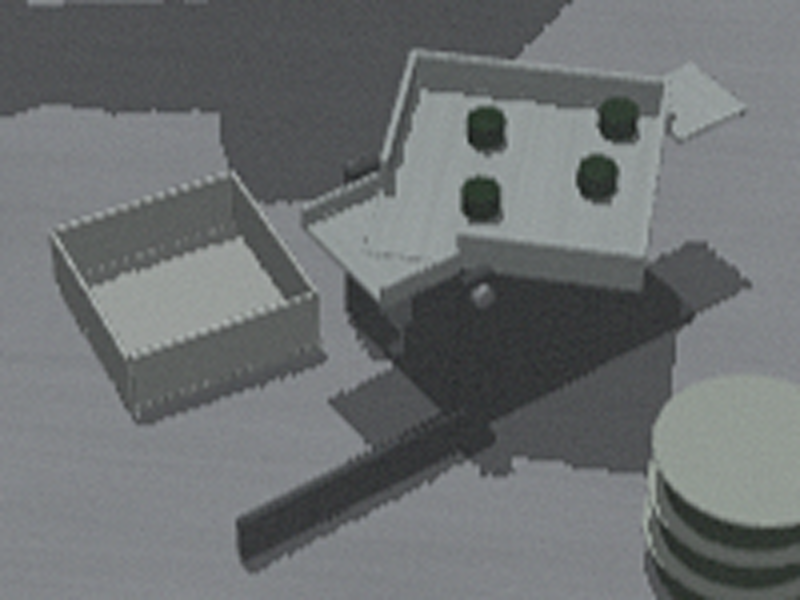

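Run:
```python
from h import *
d=viewer.get_image("top")
c=lambda L:[((u+.5)/4-.5+210,(v+.5)/4-.5+150) for u,v in L]
s=viewer.get_image("scene")
cs=lambda L:[((u+.5)/4-.5+240,(v+.5)/4-.5+165) for u,v in L]
pan=onz(d,c([(178,266),(160,515),(408,546)]),.135); print("pan",pan.round(4).tolist(),np.linalg.norm(pan[0]-pan[1]),np.linalg.norm(pan[2]-pan[1]))
cen=(pan[0]+pan[2])/2; back=pan[1]
ax=pan[0]-pan[2]; print("centre",cen.round(4)); 
lug=onz(d,c([(84,528),(138,591)]),.114); sp=onz(d,c([(412,227),(492,320)]),.12)
print("lug",lug.round(4).tolist(),lug.mean(0),np.linalg.norm(lug[0]-lug[1]),"sp",sp.mean(0),np.linalg.norm(sp[0]-sp[1]))
tub=onz(d,c([(640,257),(742,413),(587,515),(485,353)]),.045); print("tub",tub.round(4).tolist(),tub.mean(0),[np.linalg.norm(tub[i]-tub[i-1]) for i in range(4)])
ys=np.arctan2(ax[1],ax[0]); print("yaw from y-diag",np.degrees(ys)-90, "from lug-cen",np.degrees(np.arctan2(*(cen-lug.mean(0))[[1,0]])),"spout-lug",np.degrees(np.arctan2(*(sp.mean(0)-lug.mean(0))[[1,0]])))
# scene cross checks
ts=onz(s,cs([(233,174),(52,235),(130,358),(318,295)]),.045); print("tub scene",ts.round(4).tolist(),ts.mean(0))
ps=onz(s,cs([(415,50),(665,78),(645,260)]),.135);print("pan scene",ps.round(4).tolist())
f=onz(d,c([(518,98)]),.032);print("fence end top",f, onz(s,cs([(240,520)]),.032))
lu=onz(s,cs([(688,62),(746,108)]),.114);print("lug scene",lu.round(4).tolist())
```

```text
pan [[0.6106, 0.187, 0.135], [0.4663, 0.1936, 0.135], [0.4519, 0.0497, 0.135]] 0.1445464474997541 0.14460795081960864
centre [0.5313 0.1184 0.135 ]
lug [[0.4563, 0.2419, 0.114], [0.4201, 0.2089, 0.114]] [0.43818241 0.22542755 0.114     ] 0.048955709980400275 sp [0.61069375 0.02826607 0.12      ] 0.07199392116366485
tub [[0.6285, -0.0871, 0.045], [0.5328, -0.1524, 0.045], [0.4675, -0.0573, 0.045], [0.5666, 0.0082, 0.045]] [ 0.54883415 -0.07214193  0.045     ] [np.float64(0.11356642477839247), np.float64(0.11589167429167367), np.float64(0.11533213624966318), np.float64(0.11876561828300597)]
yaw from y-diag -49.146773564905466 from lug-cen -48.98791690535517 spout-lug -48.814889897508614
tub scene [[0.4689, -0.0542, 0.045], [0.5349, -0.1519, 0.045], [0.6294, -0.0874, 0.045], [0.5674, 0.0102, 0.045]] [ 0.5501766  -0.07083547  0.045     ]
pan scene [[0.4511, 0.053, 0.135], [0.4613, 0.1963, 0.135], [0.614, 0.1892, 0.135]]
fence end top [[ 0.72849754 -0.0091036   0.032     ]] [[ 0.72793871 -0.01086197  0.032     ]]
lug scene [[0.4184, 0.2107, 0.114], [0.4573, 0.2441, 0.114]]
```

```bash
cat >> h.py <<'E'
YAW=np.radians(-48.9); O=np.array([0.532,0.119,0]); U=np.array([np.cos(YAW),np.sin(YAW),0]); V=np.array([-np.sin(YAW),np.cos(YAW),0])
def st(p):
    r=np.asarray(p)-O; return np.array([r@U,r@V,r[2]])*1000
def show():
    from scipy.spatial.transform import Rotation as Ro
    s=monitor.read_state(); R=Ro.from_quat(s["eef_rot"]).as_matrix()
    print("t",round(s["t"],2),"stand mm",st(s["eef_pos"]).round(1),"toolx in stand deg",round(np.degrees(np.arctan2(R[:,0]@V,R[:,0]@U)),2),"z",R[:,2].round(3),"q",s["q"].round(2),"F",s["ft_force"].round(1),"gap",round(s["finger_gap"],4))
E
python3 -m inch '[{"turn":-0.99},{"turn":-0.99},{"turn":-0.99},{"dx":1,"dy":-0.29},{"dx":1,"dy":-0.29},{"dx":1,"dy":-0.29},{"dx":1,"dy":-0.29},{"dx":1,"dy":-0.29},{"dx":1,"dy":-0.29},{"dx":1,"dy":-0.29},{"dx":1,"dy":-0.29},{"dx":1,"dy":-0.29},{"dx":1,"dy":-0.29},{"dx":1,"dy":-0.29},{"dx":1,"dy":-0.29},{"dx":1,"dy":-0.29},{"dx":1,"dy":-0.29},{"dx":1,"dy":-0.29},{"dx":1,"dy":-0.29}]' 1 40
python3 -c "from h import *; show()"
```

```text
t 0.35 stand mm [ 287.1 -655.3  231.1] toolx in stand deg 72.15 z [-0.  0. -1.] q [-1.24  0.31  1.51 -0.    1.33 -0.07] F [ 0.1 -0.8  0.2] gap 0.0851invalid input
```

```bash
python3 -m inch '[{"dx":0,"dy":0,"dz":0,"turn":-0.99},{"dx":0,"dy":0,"dz":0,"turn":-0.99},{"dx":0,"dy":0,"dz":0,"turn":-0.99}]'
python3 -c "from h import *; show()"
```

```text
t: 0.6
eef_pos: [0.227, -0.5283, 0.2313]
eef_rot: [0.936, 0.353, 0.0, -0.0]
ft_force: [-0.8, 0.1, 0.4]
finger_gap: 0.0855
t 0.6 stand mm [ 287.2 -655.4  231.3] toolx in stand deg 90.26 z [-0.  0. -1.] q [-1.24  0.31  1.51  0.    1.33 -0.39] F [-0.8  0.1  0.4] gap 0.0855
```

All four keys are needed. Tool x now points along stand +y.

```bash
python3 -m inch '[{"dx":1,"dy":-0.29,"dz":0,"turn":0},{"dx":1,"dy":-0.29,"dz":0,"turn":0},{"dx":1,"dy":-0.29,"dz":0,"turn":0},{"dx":1,"dy":-0.29,"dz":0,"turn":0},{"dx":1,"dy":-0.29,"dz":0,"turn":0},{"dx":1,"dy":-0.29,"dz":0,"turn":0},{"dx":1,"dy":-0.29,"dz":0,"turn":0},{"dx":1,"dy":-0.29,"dz":0,"turn":0},{"dx":1,"dy":-0.29,"dz":0,"turn":0},{"dx":1,"dy":-0.29,"dz":0,"turn":0},{"dx":1,"dy":-0.29,"dz":0,"turn":0},{"dx":1,"dy":-0.29,"dz":0,"turn":0},{"dx":1,"dy":-0.29,"dz":0,"turn":0},{"dx":1,"dy":-0.29,"dz":0,"turn":0},{"dx":1,"dy":-0.29,"dz":0,"turn":0},{"dx":1,"dy":-0.29,"dz":0,"turn":0},{"dx":0,"dy":0,"dz":0,"turn":0}]' 1 40
python3 -c "from h import *; show()"
```

```text
t: 2.02
eef_pos: [0.4544, -0.1747, 0.2315]
eef_rot: [0.936, 0.352, 0.001, -0.001]
ft_force: [-1.6, -0.8, -0.5]
finger_gap: 0.0856
t 2.02 stand mm [ 170.3 -251.6  231.5] toolx in stand deg 90.16 z [ 0.002  0.002 -1.   ] q [-0.46  0.18  1.68  0.    1.28  0.39] F [-1.6 -0.8 -0.5] gap 0.0856
```

```bash
python3 -m inch '[{"dx":0,"dy":-0.1,"dz":1,"turn":0},{"dx":0,"dy":-0.1,"dz":1,"turn":0},{"dx":0,"dy":-0.1,"dz":1,"turn":0},{"dx":0,"dy":-0.1,"dz":1,"turn":0},{"dx":0,"dy":0,"dz":1,"turn":0},{"dx":0,"dy":0,"dz":1,"turn":0},{"dx":0,"dy":0,"dz":1,"turn":0},{"dx":0,"dy":0,"dz":1,"turn":0},{"dx":0,"dy":0,"dz":0.5,"turn":0},{"dx":0,"dy":0,"dz":0.4,"turn":0},{"dx":0,"dy":0,"dz":0,"turn":0}]'
python3 - <<'E'
from h import *
show()
d=viewer.get_image("wrist"); cv2.imwrite("pics/w1.png",d["color"])
d=viewer.get_image("scene"); crop(d,240,130,440,280,4,"s1.png")
E
```

```text
t: 2.93
eef_pos: [0.4442, -0.1704, 0.0069]
eef_rot: [0.936, 0.351, -0.001, -0.001]
ft_force: [-0.6, 0.3, 0.5]
finger_gap: 0.085
t 2.93 stand mm [ 160.4 -256.4    6.9] toolx in stand deg 89.96 z [-0.004  0.002 -1.   ] q [-0.45  0.47  1.98 -0.    0.7   0.4 ] F [-0.6  0.3  0.5] gap 0.085
```

View pics/w1.png

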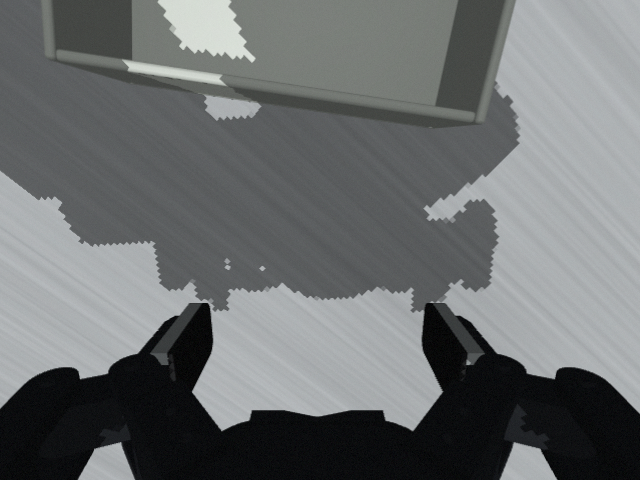

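View pics/s1.png

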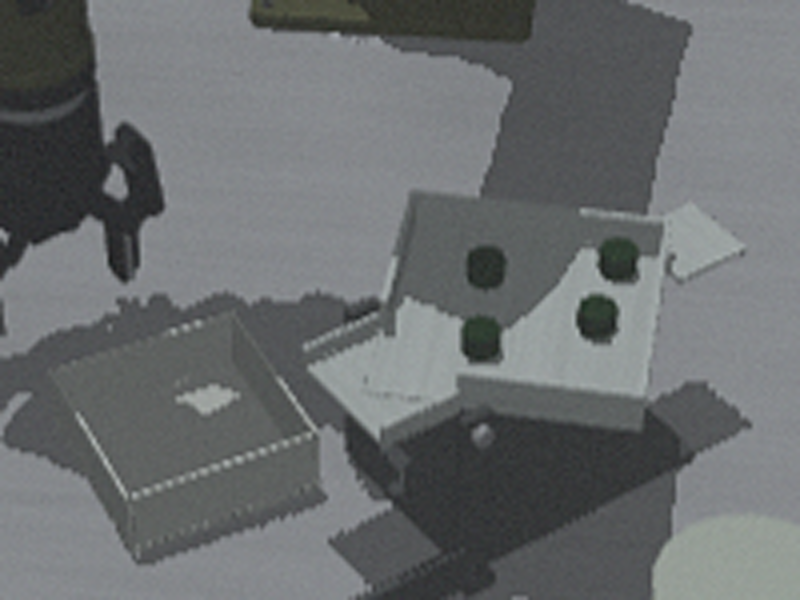

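Run:
```python
from h import *
d=viewer.get_image("wrist")
p=onz(d,[(50,57),(482,120)],.045); print([st(x).round(1) for x in p],np.linalg.norm(p[0]-p[1]))
```

```text
[array([  89.5, -163.8,   45. ]), array([ 208.9, -180. ,   45. ])] 0.12051901001369351
```

```bash
python3 -m inch '[{"dx":0,"dy":-0.15,"dz":0,"turn":0.65},{"dx":0.5,"dy":-0.07,"dz":0,"turn":0.65},{"dx":0.5,"dy":-0.07,"dz":0,"turn":0},{"dx":0.5,"dy":-0.07,"dz":0,"turn":0},{"dx":0.4,"dy":-0.055,"dz":0,"turn":0},{"dx":0.4,"dy":-0.055,"dz":0,"turn":0},{"dx":0.4,"dy":-0.055,"dz":0,"turn":0},{"dx":0.4,"dy":-0.055,"dz":0,"turn":0},{"dx":0.4,"dy":-0.055,"dz":0,"turn":0},{"dx":0.4,"dy":-0.055,"dz":0,"turn":0},{"dx":0.4,"dy":-0.055,"dz":0,"turn":0},{"dx":0.4,"dy":-0.055,"dz":0,"turn":0},{"dx":0,"dy":0,"dz":0,"turn":0}]'
python3 - <<'E'
from h import *
show()
d=viewer.get_image("wrist"); cv2.imwrite("pics/w2.png",d["color"])
E
```

```text
t: 4.17
eef_pos: [0.5344, -0.088, 0.0089]
eef_rot: [0.958, 0.287, 0.001, 0.0]
ft_force: [-0.2, -0.8, -0.4]
finger_gap: 0.0851
t 4.17 stand mm [ 157.6 -134.2    8.9] toolx in stand deg 82.23 z [ 0.002 -0.    -1.   ] q [-0.24  0.52  1.84  0.    0.78  0.75] F [-0.2 -0.8 -0.4] gap 0.0851
```

View pics/w2.png

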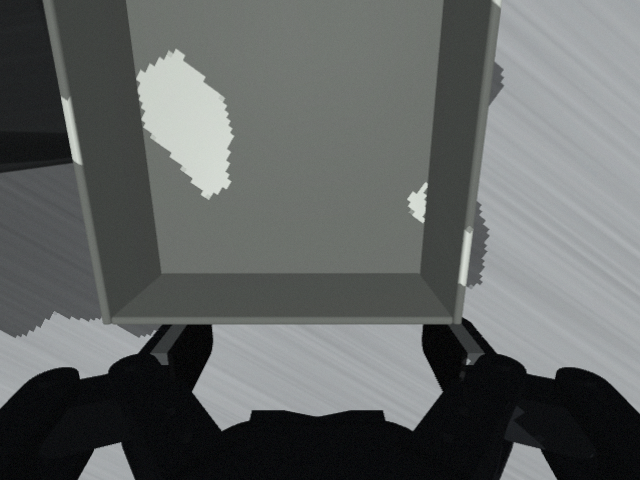

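Run:
```python
from h import *
d=viewer.get_image("wrist")
p=onz(d,[(105,321),(462,321)],.045); a,b=[st(x) for x in p]; print(a,b)
e=(b-a)/np.linalg.norm(b-a); n=np.array([-e[1],e[0],0]); print("tub centre",(a+b)/2+60*n,"yaw",np.degrees(np.arctan2(e[1],e[0])))
```

```text
[  88.77762842 -113.85450639   45.        ] [ 207.31294837 -130.12884348   45.        ]
tub centre [156.20644401 -62.54930336  45.        ] yaw -7.817562892214039
```

```bash
python3 -m inch '[{"dx":0.4,"dy":-0.055,"dz":0,"turn":0},{"dx":0.4,"dy":-0.055,"dz":0,"turn":0},{"dx":0.4,"dy":-0.055,"dz":0,"turn":0},{"dx":0.4,"dy":-0.055,"dz":0,"turn":0},{"dx":0.3,"dy":-0.04,"dz":0,"turn":0},{"dx":0.2,"dy":0.05,"dz":0,"turn":0},{"dx":0.05,"dy":0.08,"dz":0,"turn":-0.3},{"dx":0.05,"dy":0.08,"dz":0,"turn":-0.3},{"dx":0.05,"dy":0.08,"dz":0,"turn":-0.3},{"dx":0.05,"dy":0.08,"dz":0,"turn":-0.3},{"dx":0,"dy":0,"dz":0,"turn":0}]'
python3 - <<'E'
from h import *
show()
d=viewer.get_image("wrist"); cv2.imwrite("pics/w3.png",d["color"])
d=viewer.get_image("top"); crop(d,210,150,410,300,4,"t3.png")
E
```

```text
t: 5.18
eef_pos: [0.5828, -0.0594, 0.0089]
eef_rot: [0.938, 0.346, 0.0, 0.0]
ft_force: [0.3, -0.2, 1.1]
finger_gap: 0.0856
t 5.18 stand mm [167.8 -79.    8.9] toolx in stand deg 89.42 z [ 0.001 -0.    -1.   ] q [-0.17  0.56  1.73 -0.    0.84  0.69] F [ 0.3 -0.2  1.1] gap 0.0856
```

View pics/w3.png

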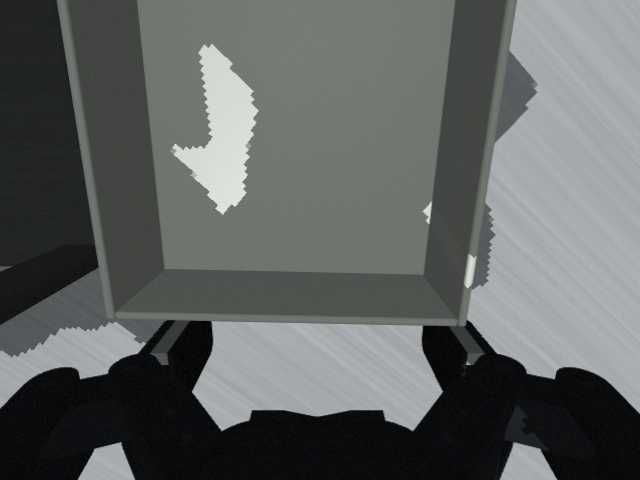

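View pics/t3.png

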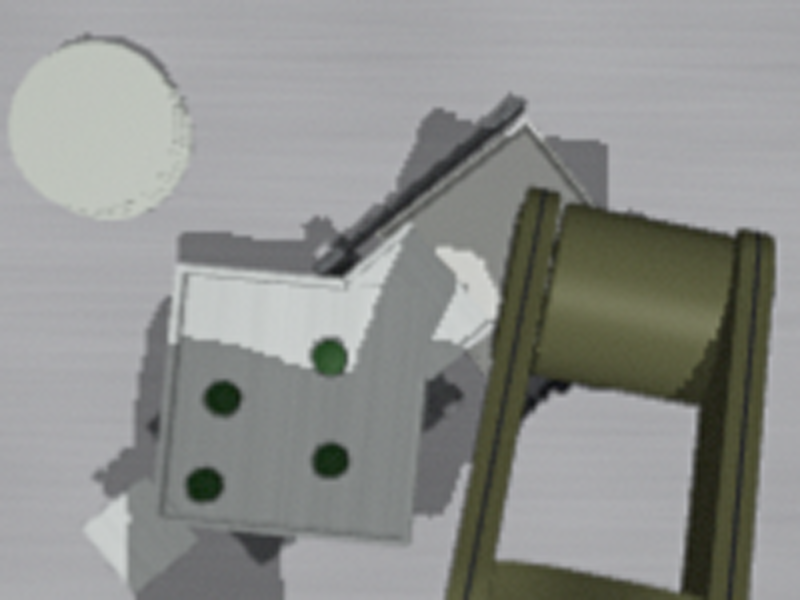

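```bash
python3 -m inch '[{"dx":0.12,"dy":0,"dz":0,"turn":-0.05},{"dx":0.12,"dy":0,"dz":0,"turn":-0.05},{"dx":0.08,"dy":0,"dz":0,"turn":0},{"dx":0.05,"dy":0,"dz":0,"turn":0},{"dx":0,"dy":0,"dz":0,"turn":0}]'
python3 - <<'E'
from h import *
show()
d=viewer.get_image("wrist"); cv2.imwrite("pics/w4.png",d["color"])
E
```

```text
t: 5.7
eef_pos: [0.5879, -0.0538, 0.0088]
eef_rot: [0.936, 0.351, -0.001, 0.0]
ft_force: [-2.7, -3.9, 2.3]
finger_gap: 0.0853
t 5.7 stand mm [166.9 -71.4   8.8] toolx in stand deg 89.98 z [-0.002 -0.001 -1.   ] q [-0.16  0.57  1.72 -0.    0.85  0.69] F [-2.7 -3.9  2.3] gap 0.0853
```

View pics/w4.png

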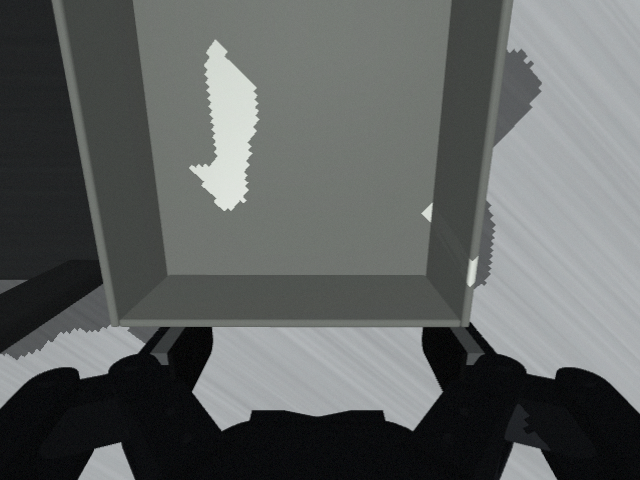

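```bash
python3 -m inch '[{"dx":0.06,"dy":0,"dz":0,"turn":0},{"dx":0,"dy":0,"dz":0,"turn":0},{"dx":-0.2,"dy":0,"dz":0,"turn":0},{"dx":-0.6,"dy":0,"dz":0,"turn":0},{"dx":-0.8,"dy":0,"dz":0,"turn":0},{"dx":-0.8,"dy":0,"dz":-0.2,"turn":0},{"dx":-0.4,"dy":0,"dz":-0.8,"turn":0},{"dx":0,"dy":0,"dz":-1,"turn":-1},{"dx":0,"dy":0,"dz":-1,"turn":-1},{"dx":0,"dy":0,"dz":-1,"turn":-1},{"dx":0,"dy":0,"dz":-1,"turn":-1},{"dx":0,"dy":0,"dz":-1,"turn":-1},{"dx":0,"dy":0,"dz":-1,"turn":-1},{"dx":0,"dy":0,"dz":-1,"turn":-1},{"dx":0,"dy":0,"dz":-1,"turn":-1},{"dx":0,"dy":0,"dz":0,"turn":-1},{"dx":0,"dy":0,"dz":0,"turn":-1},{"dx":0,"dy":0,"dz":0,"turn":-1},{"dx":0,"dy":0,"dz":0,"turn":-1},{"dx":0,"dy":0,"dz":0,"turn":-1}]'
python3 - <<'E'
from h import *
show()
d=viewer.get_image("scene"); cv2.imwrite("pics/s5.png",d["color"])
d=viewer.get_image("top"); crop(d,210,150,410,300,4,"t5.png")
E
```

```text
t: 7.42
eef_pos: [0.5366, -0.0984, 0.2337]
eef_rot: [0.505, 0.863, 0.0, 0.0]
ft_force: [-0.2, 0.4, -0.3]
finger_gap: 0.0857
t 7.42 stand mm [ 166.8 -139.4  233.7] toolx in stand deg 168.28 z [ 0.     0.001 -1.   ] q [-0.26  0.26  1.56  0.    1.31 -0.77] F [-0.2  0.4 -0.3] gap 0.0857
```

View pics/s5.png

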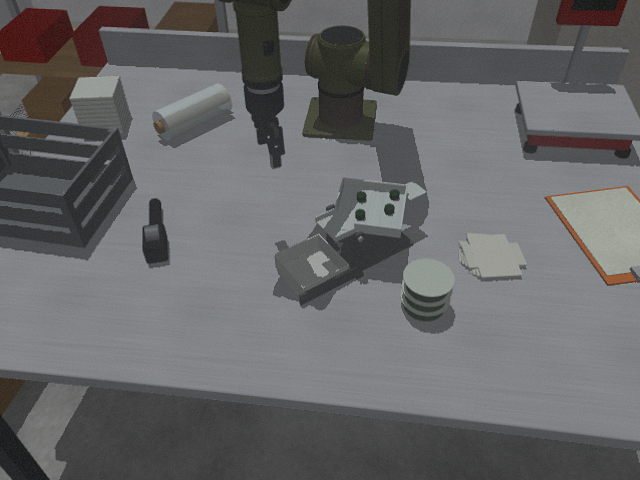

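View pics/t5.png

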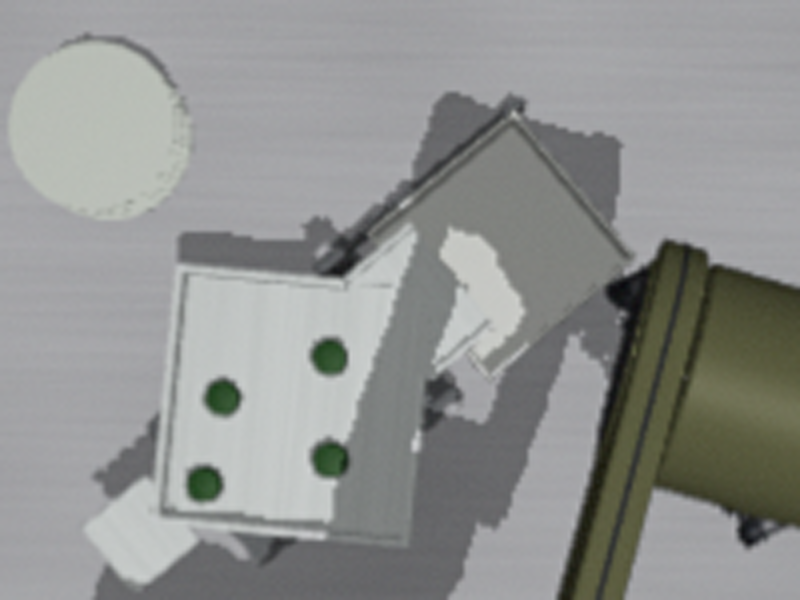

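Run:
```python
from h import *
d=viewer.get_image("top")
c=lambda L:[((u+.5)/4-.5+210,(v+.5)/4-.5+150) for u,v in L]
for p in onz(d,c([(515,114),(631,257),(491,377)]),.045): print(st(p).round(1))
```

```text
[216.4  55.9  45. ]
[214.4 -59.1  45. ]
[ 99.6 -60.6  45. ]
```

```bash
python3 -m inch '[{"dx":0,"dy":0,"dz":0,"turn":-0.98},{"dx":0,"dy":0,"dz":0,"turn":-0.97},{"dx":1,"dy":0.47,"dz":0,"turn":0},{"dx":1,"dy":0.47,"dz":0,"turn":0},{"dx":1,"dy":0.47,"dz":0,"turn":0},{"dx":1,"dy":0.47,"dz":0,"turn":0},{"dx":1,"dy":0.47,"dz":0,"turn":0},{"dx":1,"dy":0.47,"dz":0,"turn":0},{"dx":1,"dy":0.47,"dz":0,"turn":0},{"dx":1,"dy":0.47,"dz":0,"turn":0},{"dx":1,"dy":0.47,"dz":0,"turn":0},{"dx":1,"dy":0.47,"dz":0,"turn":0},{"dx":1,"dy":0.47,"dz":0,"turn":0},{"dx":0.8,"dy":0.4,"dz":0,"turn":0},{"dx":0,"dy":0,"dz":0,"turn":0},{"dx":0,"dy":0,"dz":0,"turn":0}]'
python3 - <<'E'
from h import *
show()
d=viewer.get_image("wrist"); cv2.imwrite("pics/w6.png",d["color"])
E
```

```text
t: 8.9
eef_pos: [0.4495, 0.2167, 0.2337]
eef_rot: [0.416, 0.909, -0.0, 0.0]
ft_force: [0.6, -0.5, -0.7]
finger_gap: 0.0852
t 8.9 stand mm [-127.9    2.   233.7] toolx in stand deg 179.71 z [ 0. -0. -1.] q [ 0.36  0.2   1.65 -0.    1.29 -0.35] F [ 0.6 -0.5 -0.7] gap 0.0852
```

View pics/w6.png

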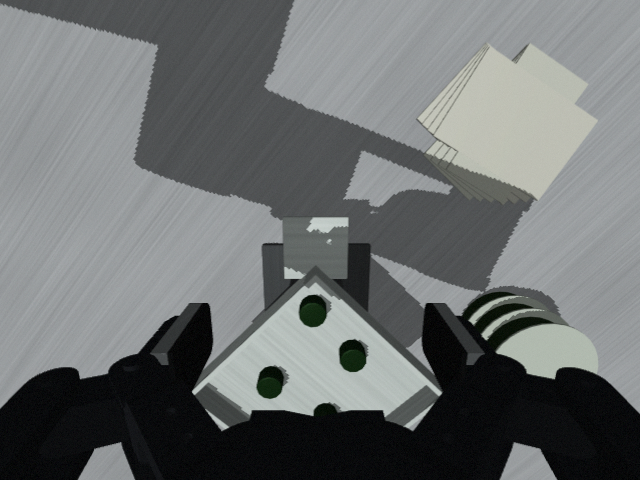

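```bash
python3 - <<'E'
from h import *
d=viewer.get_image("wrist")
for p in onz(d,[(283,217),(348,217)],.114): print(st(p).round(1))
E
python3 -m inch '[{"dx":0,"dy":-0.05,"dz":1,"turn":0},{"dx":0,"dy":0,"dz":1,"turn":0},{"dx":0,"dy":0,"dz":1,"turn":0},{"dx":0,"dy":0,"dz":1,"turn":0},{"dx":0,"dy":0,"dz":0.8,"turn":0},{"dx":0,"dy":0,"dz":0.5,"turn":0},{"dx":0,"dy":0,"dz":0.3,"turn":0},{"dx":0,"dy":0,"dz":0,"turn":0}]'
python3 - <<'E'
from h import *
show()
d=viewer.get_image("wrist"); cv2.imwrite("pics/w7.png",d["color"])
d=viewer.get_image("scene"); crop(d,300,120,460,240,5,"s7.png")
E
```

```text
[-141.9  -24.8  114. ]
[-141.6   24.1  114. ]
t: 9.67
eef_pos: [0.4483, 0.2137, 0.0923]
eef_rot: [0.418, 0.909, -0.001, -0.001]
ft_force: [-0.5, -0.8, -0.9]
finger_gap: 0.0857
t 9.67 stand mm [-126.4   -0.9   92.3] toolx in stand deg 179.54 z [-0.003 -0.001 -1.   ] q [ 0.36  0.36  1.85 -0.    0.94 -0.35] F [-0.5 -0.8 -0.9] gap 0.0857
```

View pics/w7.png

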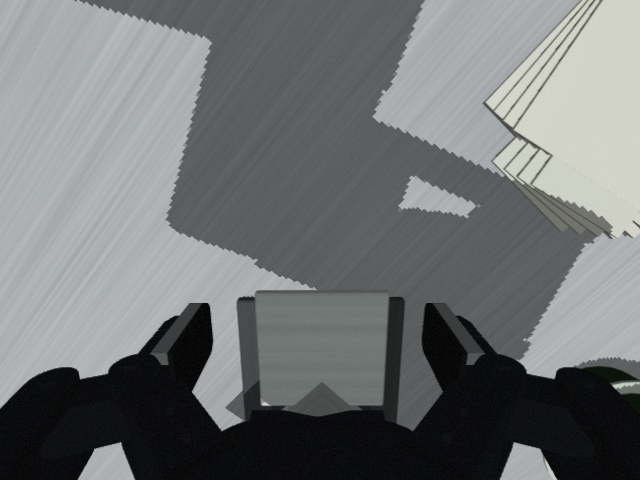

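View pics/s7.png

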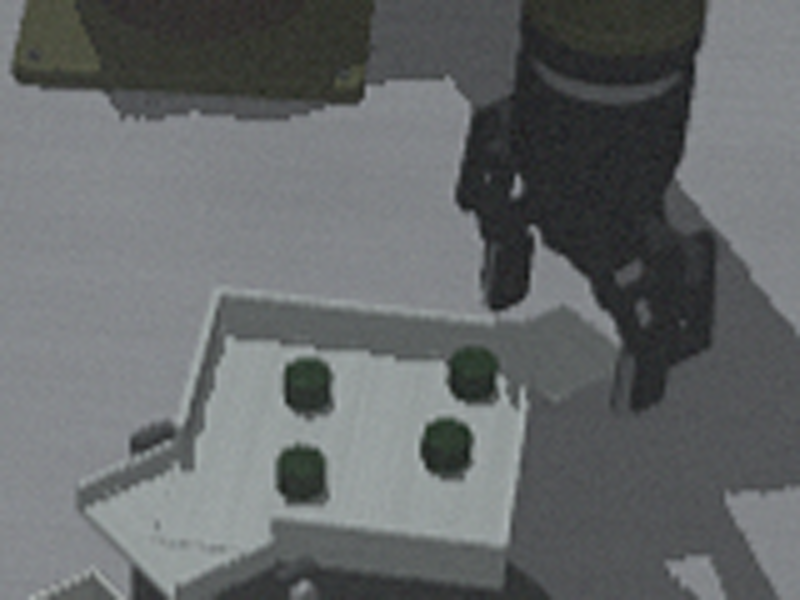

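```bash
python3 -m inch '[{"dx":0.05,"dy":0,"dz":0.2,"turn":0},{"dx":0,"dy":0,"dz":0,"turn":0},{"dx":0,"dy":0,"dz":0,"turn":0},{"dx":0,"dy":0,"dz":0,"turn":0},{"dx":0,"dy":0,"dz":0,"turn":0},{"dx":0,"dy":0,"dz":0,"turn":0},{"dx":0,"dy":0,"dz":0,"turn":0},{"dx":0,"dy":0,"dz":0,"turn":0}]' -1 45
python3 - <<'E'
from h import *
show()
d=viewer.get_image("wrist"); cv2.imwrite("pics/w8.png",d["color"])
E
```

```text
t: 10.43
eef_pos: [0.4483, 0.2162, 0.0896]
eef_rot: [0.416, 0.909, 0.0, 0.0]
ft_force: [-1.3, -1.3, 6.0]
finger_gap: 0.0489
t 10.43 stand mm [-128.2    0.8   89.6] toolx in stand deg 179.69 z [ 0.001  0.    -1.   ] q [ 0.36  0.36  1.85 -0.    0.93 -0.35] F [-1.3 -1.3  6. ] gap 0.0489
```

View pics/w8.png

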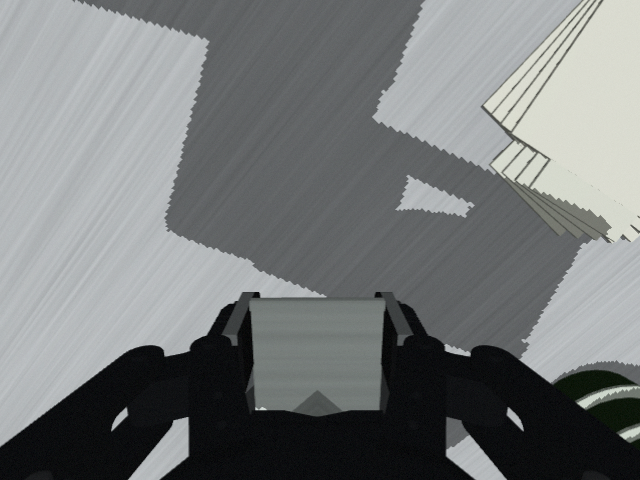

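```bash
python3 -m inch '[{"dx":0,"dy":0,"dz":-0.24,"turn":0},{"dx":-0.01,"dy":0,"dz":-0.24,"turn":0},{"dx":-0.02,"dy":0,"dz":-0.24,"turn":0},{"dx":-0.02,"dy":0,"dz":-0.24,"turn":0},{"dx":0,"dy":0,"dz":0,"turn":0}]'
python3 - <<'E'
from h import *
show()
d=viewer.get_image("scene"); crop(d,260,140,460,290,4,"s9.png")
E
```

```text
t: 10.9
eef_pos: [0.4495, 0.2148, 0.1138]
eef_rot: [0.416, 0.909, 0.0, 0.001]
ft_force: [3.5, -3.5, -4.1]
finger_gap: 0.0485
t 10.9 stand mm [-126.4    0.8  113.8] toolx in stand deg 179.68 z [ 0.001 -0.    -1.   ] q [ 0.36  0.33  1.82 -0.    0.99 -0.35] F [ 3.5 -3.5 -4.1] gap 0.0485
```

View pics/s9.png

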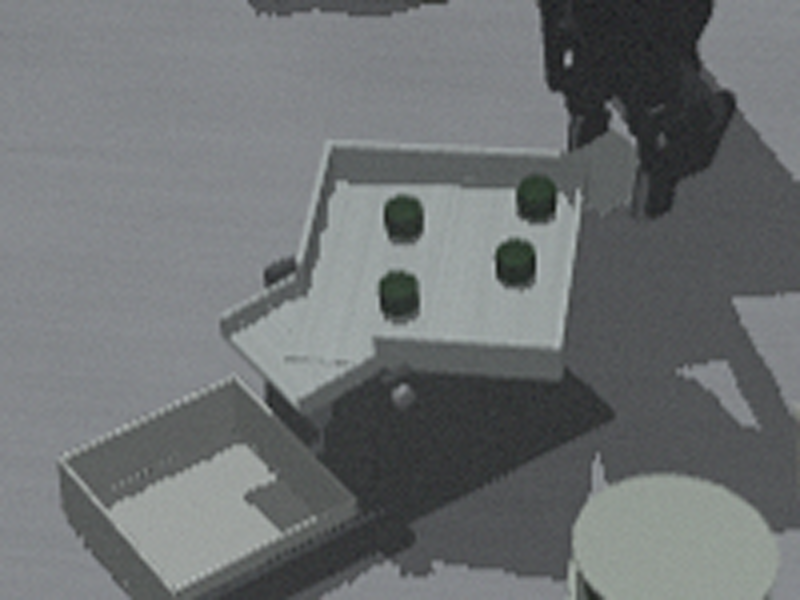

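```bash
python3 -m inch '[{"dx":-0.02,"dy":0,"dz":-0.12,"turn":0},{"dx":-0.02,"dy":0,"dz":-0.12,"turn":0},{"dx":-0.03,"dy":0,"dz":-0.12,"turn":0},{"dx":-0.03,"dy":0,"dz":-0.12,"turn":0},{"dx":-0.03,"dy":0,"dz":-0.12,"turn":0},{"dx":-0.03,"dy":0,"dz":-0.12,"turn":0},{"dx":-0.03,"dy":0,"dz":-0.12,"turn":0},{"dx":-0.03,"dy":0,"dz":-0.12,"turn":0},{"dx":0,"dy":0,"dz":0,"turn":0},{"dx":0,"dy":0,"dz":0,"turn":0}]'
python3 - <<'E'
from h import *
show()
d=viewer.get_image("scene"); crop(d,260,140,460,290,4,"s10.png")
E
```

```text
t: 11.78
eef_pos: [0.4525, 0.2113, 0.137]
eef_rot: [0.417, 0.909, 0.0, -0.0]
ft_force: [2.4, 0.5, -4.0]
finger_gap: 0.0486
t 11.78 stand mm [-121.8    0.8  137. ] toolx in stand deg 179.66 z [ 0.     0.001 -1.   ] q [ 0.35  0.3   1.79  0.    1.05 -0.36] F [ 2.4  0.5 -4. ] gap 0.0486
```

View pics/s10.png

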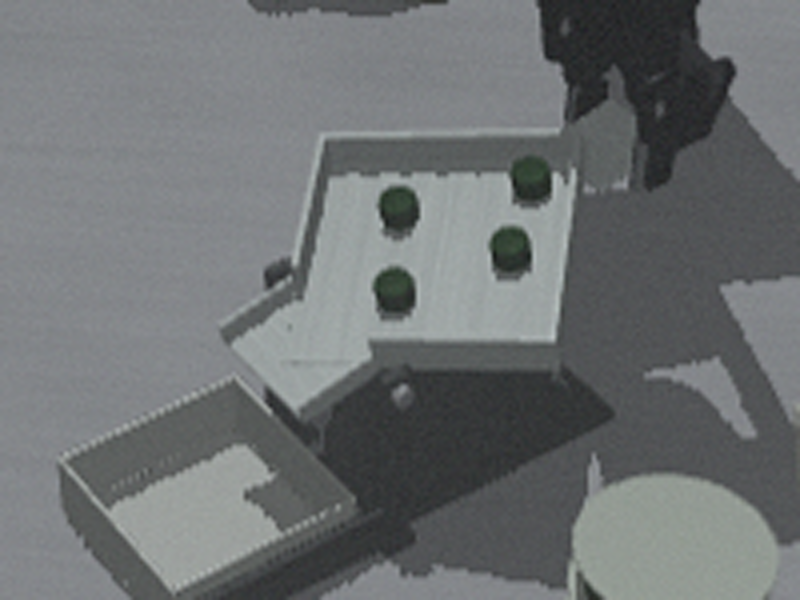

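```bash
python3 -m inch '[{"dx":-0.03,"dy":0,"dz":-0.12,"turn":0},{"dx":-0.03,"dy":0,"dz":-0.12,"turn":0},{"dx":-0.03,"dy":0,"dz":-0.12,"turn":0},{"dx":-0.04,"dy":0,"dz":-0.12,"turn":0},{"dx":-0.04,"dy":0,"dz":-0.12,"turn":0},{"dx":0,"dy":0,"dz":0,"turn":0},{"dx":0,"dy":0,"dz":0,"turn":0}]'
python3 - <<'E'
from h import *
show()
d=viewer.get_image("scene"); crop(d,260,140,460,290,4,"s11.png")
E
```

```text
t: 12.42
eef_pos: [0.4556, 0.2077, 0.1521]
eef_rot: [0.417, 0.909, 0.0, 0.0]
ft_force: [3.1, -0.8, -4.0]
finger_gap: 0.0486
t 12.42 stand mm [-117.1    0.7  152.1] toolx in stand deg 179.65 z [ 0.001  0.    -1.   ] q [ 0.34  0.28  1.77 -0.    1.09 -0.37] F [ 3.1 -0.8 -4. ] gap 0.0486
```

View pics/s11.png

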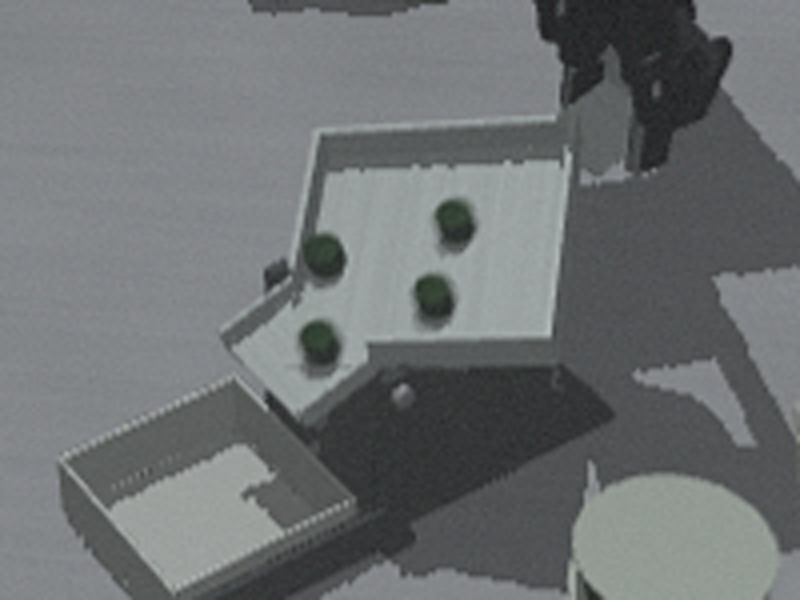

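```bash
python3 -m inch '[{"dx":0,"dy":0,"dz":0,"turn":0},{"dx":0,"dy":0,"dz":0,"turn":0},{"dx":0,"dy":0,"dz":0,"turn":0},{"dx":0,"dy":0,"dz":0,"turn":0},{"dx":0,"dy":0,"dz":0,"turn":0},{"dx":0,"dy":0,"dz":0,"turn":0}]'
python3 - <<'E'
from h import *
show()
d=viewer.get_image("scene"); crop(d,260,140,460,290,4,"s12.png")
E
```

```text
t: 12.97
eef_pos: [0.4555, 0.2078, 0.1518]
eef_rot: [0.417, 0.909, 0.0, 0.0]
ft_force: [3.0, 0.2, -3.1]
finger_gap: 0.0485
t 12.97 stand mm [-117.2    0.7  151.8] toolx in stand deg 179.67 z [ 0. -0. -1.] q [ 0.34  0.28  1.77 -0.    1.09 -0.37] F [ 3.   0.2 -3.1] gap 0.0485
```

View pics/s12.png

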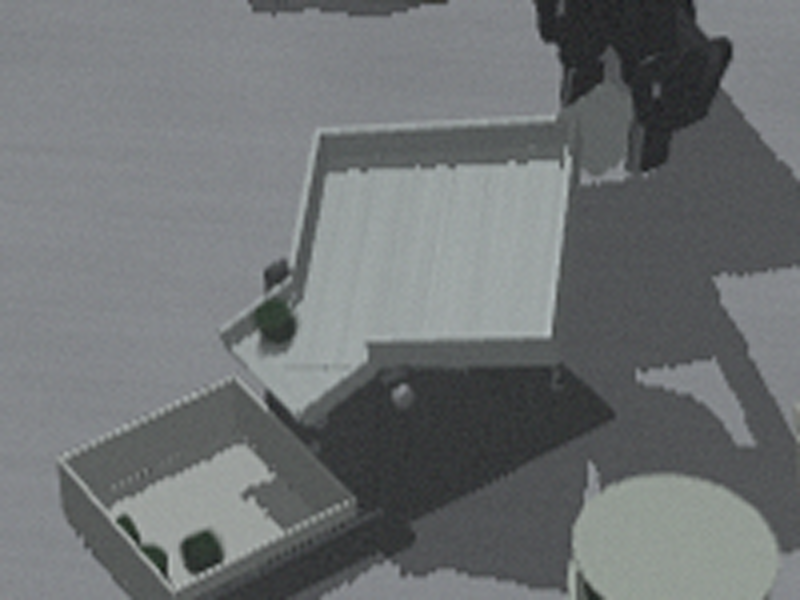

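Three pucks are in the tub (around crop 130–200, 525–560); the fourth is at the spout (275,320). I'll hold a little longer.

```bash
python3 -m inch '[{"dx":0,"dy":0,"dz":0,"turn":0},{"dx":0,"dy":0,"dz":0,"turn":0},{"dx":0,"dy":0,"dz":0,"turn":0},{"dx":0,"dy":0,"dz":0,"turn":0},{"dx":0,"dy":0,"dz":0,"turn":0}]'
python3 - <<'E'
from h import *
show()
d=viewer.get_image("scene"); crop(d,260,140,460,290,4,"s13.png")
E
```

```text
t: 13.43
eef_pos: [0.4555, 0.2078, 0.1518]
eef_rot: [0.416, 0.909, 0.0, 0.0]
ft_force: [3.4, -0.6, -3.5]
finger_gap: 0.0486
t 13.43 stand mm [-117.2    0.7  151.8] toolx in stand deg 179.67 z [ 0. -0. -1.] q [ 0.34  0.28  1.77 -0.    1.09 -0.37] F [ 3.4 -0.6 -3.5] gap 0.0486
```

View pics/s13.png

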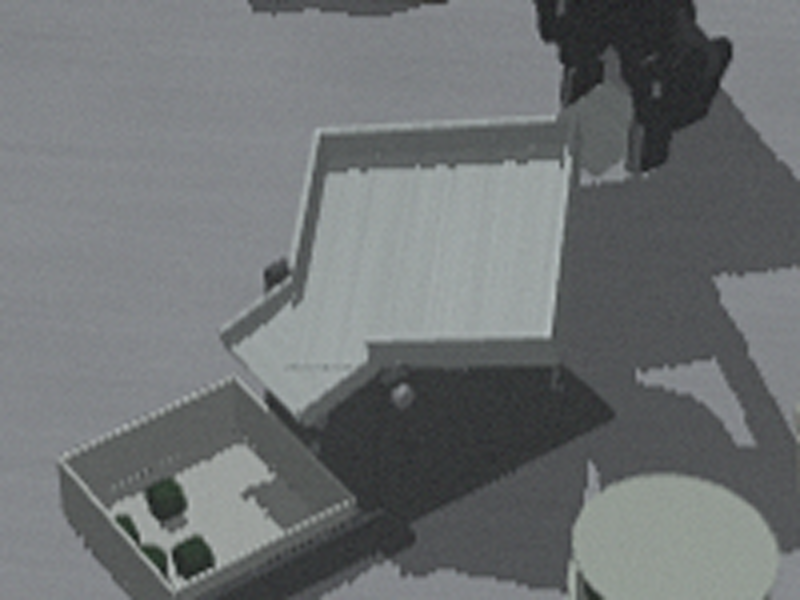

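```bash
python3 -m inch '[{"dx":0.02,"dy":0,"dz":0.08,"turn":0},{"dx":0.05,"dy":0,"dz":0.16,"turn":0},{"dx":0.05,"dy":0,"dz":0.16,"turn":0},{"dx":0.05,"dy":0,"dz":0.16,"turn":0},{"dx":0.04,"dy":0,"dz":0.16,"turn":0},{"dx":0.04,"dy":0,"dz":0.16,"turn":0},{"dx":0.04,"dy":0,"dz":0.16,"turn":0},{"dx":0.04,"dy":0,"dz":0.16,"turn":0},{"dx":0.03,"dy":0,"dz":0.16,"turn":0},{"dx":0.02,"dy":0,"dz":0.16,"turn":0},{"dx":0.02,"dy":0,"dz":0.16,"turn":0},{"dx":0.02,"dy":0,"dz":0.16,"turn":0},{"dx":0.01,"dy":0,"dz":0.1,"turn":0},{"dx":0.01,"dy":0,"dz":0.1,"turn":0},{"dx":0,"dy":0,"dz":0.1,"turn":0},{"dx":0,"dy":0,"dz":0.1,"turn":0},{"dx":0,"dy":0,"dz":0,"turn":0}]'
python3 - <<'E'
from h import *
show()
d=viewer.get_image("scene"); crop(d,260,140,460,290,4,"s14.png")
E
```

```text
t: 14.9
eef_pos: [0.4478, 0.2166, 0.0954]
eef_rot: [0.417, 0.909, 0.0, -0.001]
ft_force: [-0.4, 3.7, 0.9]
finger_gap: 0.0486
t 14.9 stand mm [-128.9    0.7   95.4] toolx in stand deg 179.65 z [-0.001  0.001 -1.   ] q [ 0.36  0.35  1.85  0.    0.94 -0.35] F [-0.4  3.7  0.9] gap 0.0486
```

View pics/s14.png

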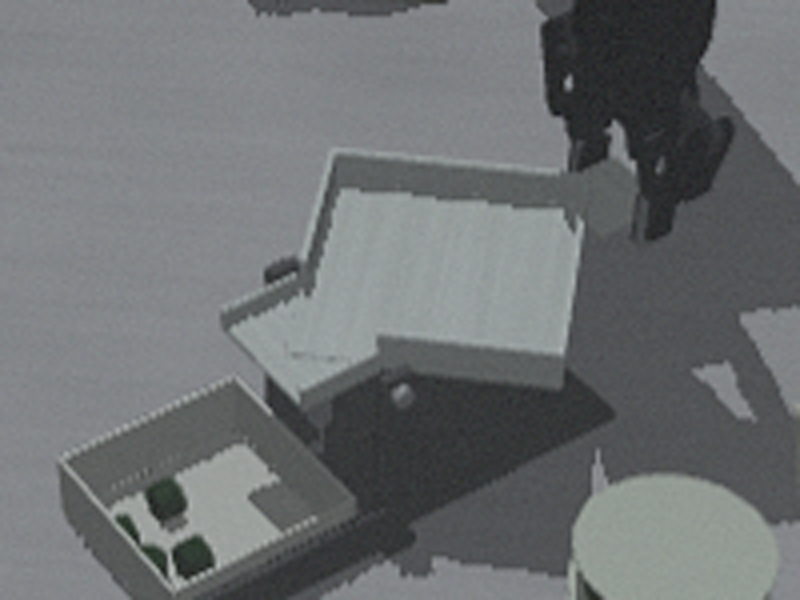

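```bash
python3 -m inch '[{"dx":0,"dy":0,"dz":0.05,"turn":0},{"dx":0,"dy":0,"dz":0.05,"turn":0},{"dx":0,"dy":0,"dz":0.05,"turn":0},{"dx":0,"dy":0,"dz":0.05,"turn":0},{"dx":0,"dy":0,"dz":0,"turn":0}]'
python3 -m inch '[{"dx":0,"dy":0,"dz":0.05,"turn":0},{"dx":0,"dy":0,"dz":0,"turn":0},{"dx":0,"dy":0,"dz":0,"turn":0}]'
python3 - <<'E'
from h import *
show()
d=viewer.get_image("scene"); crop(d,260,140,460,290,4,"s15.png")
E
```

```text
t: 15.37
eef_pos: [0.4478, 0.2167, 0.0907]
eef_rot: [0.417, 0.909, 0.0, -0.0]
ft_force: [-0.4, 6.0, 0.4]
finger_gap: 0.0486
t: 15.62
eef_pos: [0.4478, 0.2167, 0.0903]
eef_rot: [0.417, 0.909, 0.0, -0.0]
ft_force: [-1.3, 4.2, 5.9]
finger_gap: 0.0489
t 15.62 stand mm [-129.     0.8   90.3] toolx in stand deg 179.65 z [-0.     0.001 -1.   ] q [ 0.36  0.36  1.85  0.    0.93 -0.35] F [-1.3  4.2  5.9] gap 0.0489
```

View pics/s15.png

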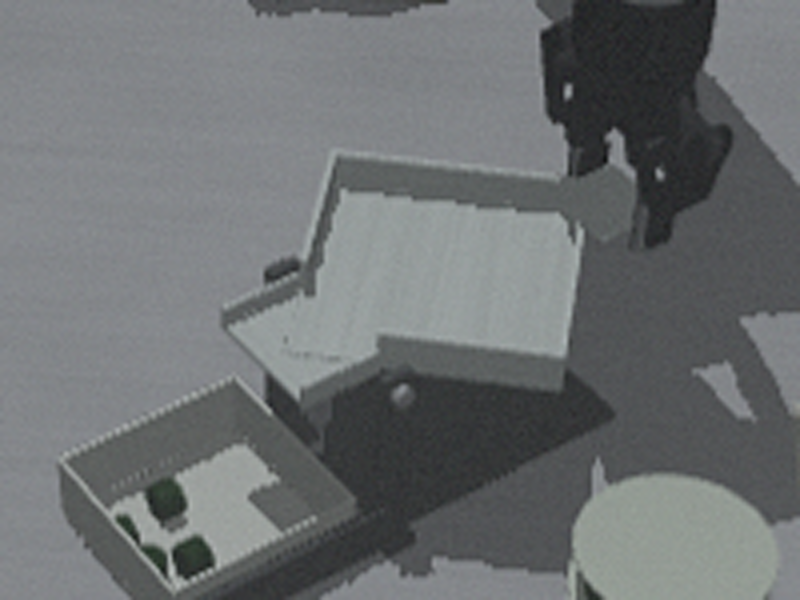

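```bash
python3 -m inch '[{"dx":0,"dy":0,"dz":0,"turn":0},{"dx":0,"dy":0,"dz":0,"turn":0},{"dx":0,"dy":0,"dz":0,"turn":0},{"dx":0,"dy":0,"dz":0,"turn":0},{"dx":0,"dy":0,"dz":0,"turn":0},{"dx":0,"dy":0,"dz":0,"turn":0},{"dx":0,"dy":0,"dz":0,"turn":0}]' 1
python3 - <<'E'
from h import *
show()
d=viewer.get_image("wrist"); cv2.imwrite("pics/w16.png",d["color"])
E
```

```text
t: 16.25
eef_pos: [0.4481, 0.216, 0.0894]
eef_rot: [0.417, 0.909, -0.0, -0.0]
ft_force: [-0.1, 0.0, 0.3]
finger_gap: 0.0855
t 16.25 stand mm [-128.2    0.5   89.4] toolx in stand deg 179.66 z [-0. -0. -1.] q [ 0.36  0.36  1.85 -0.    0.93 -0.35] F [-0.1  0.   0.3] gap 0.0855
```

View pics/w16.png

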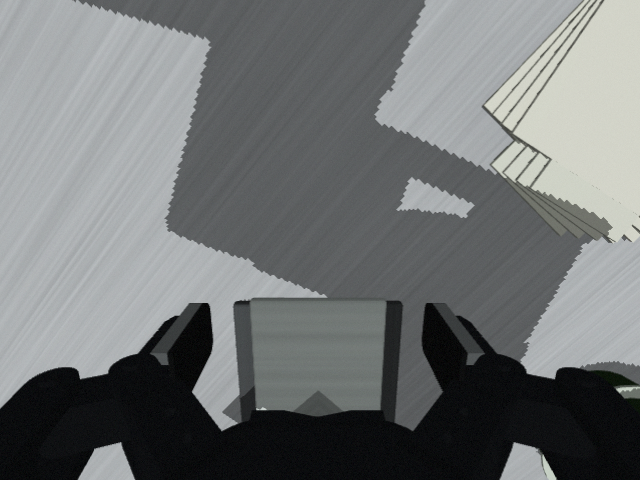

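Released, with the fingers clear on both sides of the lug. Next is straight up, then over so the top view is free.

```bash
python3 -m inch '[{"dx":0,"dy":0,"dz":-0.4,"turn":0},{"dx":0,"dy":0,"dz":-0.8,"turn":0},{"dx":0,"dy":0,"dz":-1,"turn":0},{"dx":0,"dy":0,"dz":-1,"turn":0},{"dx":0,"dy":0,"dz":-1,"turn":0},{"dx":0,"dy":0,"dz":-1,"turn":0},{"dx":0,"dy":0,"dz":-1,"turn":0},{"dx":0.4,"dy":0,"dz":-0.5,"turn":0},{"dx":0.8,"dy":0,"dz":0,"turn":0},{"dx":0.8,"dy":0,"dz":0,"turn":0},{"dx":0.8,"dy":0,"dz":0,"turn":0},{"dx":0.4,"dy":0,"dz":0,"turn":0},{"dx":0,"dy":0,"dz":0,"turn":0},{"dx":0,"dy":0,"dz":0,"turn":0}]'
python3 - <<'E'
from h import *
show()
d=viewer.get_image("scene"); cv2.imwrite("pics/s17.png",d["color"])
d=viewer.get_image("top"); crop(d,210,150,410,300,4,"t17.png")
c=lambda L:[((u+.5)/4-.5+210,(v+.5)/4-.5+150) for u,v in L]
E
```

```text
t: 17.47
eef_pos: [0.3959, 0.2767, 0.257]
eef_rot: [0.416, 0.909, -0.0, 0.0]
ft_force: [-0.6, 0.6, 0.7]
finger_gap: 0.0853
t 17.47 stand mm [-208.3    1.1  257. ] toolx in stand deg 179.76 z [ 0.    -0.001 -1.   ] q [ 0.52  0.16  1.65 -0.    1.34 -0.19] F [-0.6  0.6  0.7] gap 0.0853
```

View pics/s17.png

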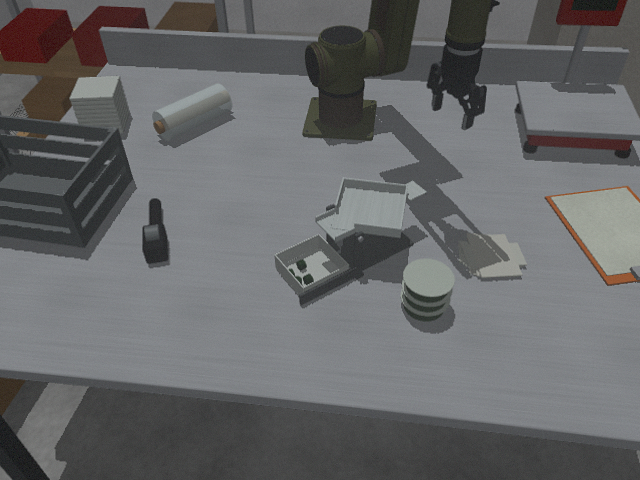

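View pics/t17.png

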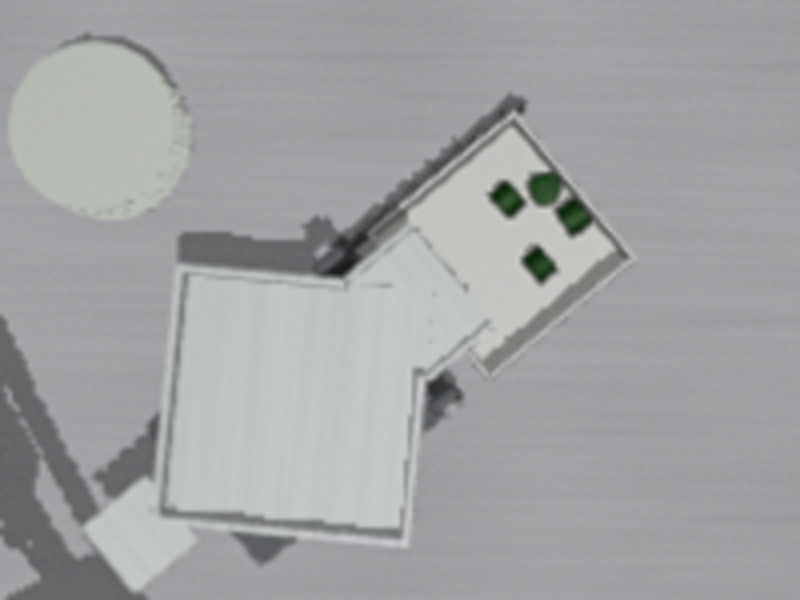

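Run:
```python
from h import *
d=viewer.get_image("top")
c=lambda L:[((u+.5)/4-.5+210,(v+.5)/4-.5+150) for u,v in L]
for p in onz(d,c([(515,114),(632,257),(491,377)]),.045): print(st(p).round(1))
print(manip.finish_job())
```

```text
[216.4  55.9  45. ]
[214.9 -59.5  45. ]
[ 99.6 -60.6  45. ]
the job is handed in; nothing more can be done
None
```

The job is done and handed in at about 17.5 s of the 54 s allowed. All four pucks are in the tub, the pan is back level, and the gripper is clear of everything.

- **Tub:** I pushed it low with both open fingertips and squared it against the fence. The last picture puts its centre near stand x = 157, y = -1, which is within the allowed 142 to 188 but 8 mm short of the ideal 165. The corner measurements differ among themselves by 2 to 3 mm.
- **Pan:** The moves could only turn the tool about its own axis, so I could not tilt the fingers under the lug as the task suggests. I gripped the lug across its 50 mm width instead and lifted it along its arc to about 0.32 rad. All four pucks slid out on the first tilt without rocking.
- **Lowering:** I brought the pan down slowly until the post took its weight (about 6 N upward), then opened the fingers.
- **Last checks:** The top view shows four pucks in the tub, none left in the pan, and the pan in the same place as at the start. The bystanders look unmoved by eye in the camera views; I did not measure them. Wrist force readings, taken at the end of each move, stayed below about 8 N.

One early command was refused because rows must contain all four keys. It moved nothing.

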